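# Move the finished prints to the pickup rack in queue order

### The arm

A 7-joint arm with a two-finger parallel gripper is mounted at the origin on the work surface. World frame = base frame: x ahead of the robot, y to its left, z up, the work surface at z = 0. Lengths are in m, angles in rad, forces in N, time in s.
With the tool pointing down it reaches from about 0.375 to 0.925 m from the base axis. Payload 3.1 kg.
Tool frame: the origin (TCP) lies on the centre line of the jaws, within the pads' length; the fingertips stand 17 mm ahead of it and the grasp point (between the pads) lies 2 mm behind it; z points along the fingers, y is the direction in which the jaws open and shut (so a half turn about z gives the same grasp; the last joint's range is limited). The gripper opens to 85 mm and grips with 20 to 120 N. Pads are 22 mm wide; open, the fingers measure 114 mm over their backs; the gripper's body (76 mm by 85 mm) begins 54 mm behind the grasp point. The pads swing forward as they close: fully open they stand 13 mm farther back than shut.
Start: joints at [1.028, 0.383, 0.044, 1.598, -0.018, 1.161, -0.05], TCP at [0.28, -0.587, 0.248] pointing down, gripper open.
Joint ranges: [-2.61, 2.61], [-0.41, 2.15], [-1.48, 1.57], [0, 2.5], [-1.57, 4.71], [0.05, 1.97], [-2.85, 2.85]. Speed limits (rad/s): [2.79, 2.79, 3.14, 3.14, 3.14, 3.14, 3.14].

### API

Orientations are given as a unit quaternion [w, x, y, z].
In Python, from workcell import manip, read_camera, camera_model gives the robot as it stands. Calls block until the motion is done:
- manip.reach(position, orientation): joint-space move of the TCP to a pose.
- manip.move_l(position, rot=None, v=0.15): straight line of the TCP; rot=None keeps the orientation; v is the mean speed in m/s.
- manip.goto_joints(angles): joint-space move.
- manip.release() and manip.grab(squeeze=None): open the fingers fully, or close them until they stop; squeeze is the grip in N (None keeps the last).
- manip.hold(seconds).
- manip.ik(position, orientation): joint angles nearest the present ones, or None.
- read_camera(name): name is "scene" or "top" or "wrist"; returns the picture (420x560x3 uint8, blue, green, red); there is no depth.
- camera_model(name): a dict with "fx", "fy", "cx", "cy" (pixels), "dist" ([k1, k2, p1, p2, k3] as OpenCV has them; the pictures are not rectified), "xyz" and "rotation" of the camera in the world. Camera axes: x right, y up, looking along -z (the intrinsics and any distortion apply to the point x, -y, -z); pixel columns grow to the right and rows downward; lengths in m; the calibration is good to about 2 mm. A picture is of the moment at which its call begins: read the wrist's pose just before it. camera_model takes no time and is no camera call; for the wrist camera it gives the pose at the moment of the call.
A pose or a line that the arm cannot do raises manip.MotionError and nothing moves.
- manip.job_done(): hands the job in, once; it reports no verdict.
Readings, each from a call of its own:
- manip.read_time(): time.
- manip.read_qpos(): joint angles.
- manip.read_joint_velocities(): joint speeds.
- manip.read_joint_torque(): joint torques, N m.
- manip.read_position(): TCP position.
- manip.read_eef_rot(): TCP orientation.
- manip.read_force(): force on the tool from outside, world axes, zero at the start.
- manip.read_wrist_torque(): the same for the moment, N m.
- manip.read_grip_width(): opening from 0.0 (shut) to 1.0 (fully open).
Only numpy, scipy, OpenCV 4.12 (cv2) and the standard library are available. Lean on these libraries where they do the work, as an engineer would, in place of code of your own. Each camera call takes 0.05 s, during which the arm holds its last target.

### The job

The four light grey finished prints stand in queue order on the aluminium cooling rack. Move them to the plywood pickup rack in the same order, counting from each rack's dark end post: the print next to the cooling rack's post goes on the pad next to the pickup rack's post, and so on along the row. Leave each print standing upright in the middle of its cork pad.

Things in the scene. Friction and masses are not known exactly. Their poses are not given: they have to be found in the camera images.
- vase_mid (a point): Small plain light grey printed vase, 60 mm tall, round: belly 44 mm across low down, narrowing to a straight neck 28 mm across from 28 mm above its foot to the top. Foot 40 mm across. The point is its centre, half-way up; z up along its axis. At the start it stands upright on its pad of the cooling rack, its x axis within 0.35 rad of the rack's x axis. Weighs 25 to 60 g.
- gear_mid (a point): Light grey printed gear wheel with a hub, 46 mm tall: toothed disc 49 mm across and 12 mm thick lying at the bottom, above it a straight round hub 24 mm across and 34 mm tall, by which to take it. The point is its centre, half-way up; z up along its axis. At the start it stands upright on its pad of the cooling rack, its x axis within 0.35 rad of the rack's x axis. Weighs 25 to 60 g.
- clevis_mid (a point): Light grey printed fork bracket, 52 mm tall: square foot 40 x 40 x 12 mm, above it two parallel upright rectangular lugs, each 36 mm wide along x and 8 mm thick along y, 36 mm over both outer faces (20 mm gap between them). The point is its centre, half-way up; z up along its axis. At the start it stands upright on its pad of the cooling rack, its x axis within 0.35 rad of the rack's x axis. Weighs 25 to 60 g.
- tower_mid (a point): Light grey printed calibration tower, 64 mm tall: square foot 40 x 40 x 6 mm, above it a square column 30 x 30 mm with shallow grooves and small windows, sides along x and y. The point is its centre, half-way up; z up along its axis. At the start it stands upright on its pad of the cooling rack, its x axis within 0.35 rad of the rack's x axis. Weighs 25 to 60 g.
- cooling_rack: The rack the prints start on: aluminium board 85 mm (x) by 300 mm (y) on black feet, top face 30 mm above the table, fixed, four round black rubber pads on it. Origin at the centre of its underside on the table. Pad centres at x = 0, y = +97.5, +32.5, -32.5, -97.5 mm; pad tops 36 mm up. Dark steel end post, 16 mm across, 75 mm above the table, at y = +136 mm: the head of the queue is the pad next to it.
- pickup_rack: The rack the prints go to: plywood board 85 mm (x) by 300 mm (y) on wooden feet, top face 30 mm above the table, fixed, four round cork pads (56 mm across) on it, empty at the start. Origin at the centre of its underside on the table. Pad centres at x = 0, y = -97.5, -32.5, +32.5, +97.5 mm; pad tops 36 mm up. Dark steel end post, 16 mm across, 75 mm above the table, at y = -136 mm (the opposite end from the cooling rack's post): the head of the queue is the pad next to it.
- pad_vase: The round black pad, 56 mm across and 6 mm thick, fixed on the cooling rack, on which the vase stands at the start; it shows the vase's place in the queue. Origin at the centre of its underside, 30 mm above the table; axes as the cooling rack's.
- pad_gear: The round black pad, 56 mm across and 6 mm thick, fixed on the cooling rack, on which the gear stands at the start; it shows the gear's place in the queue. Origin at the centre of its underside, 30 mm above the table; axes as the cooling rack's.
- pad_clevis: The round black pad, 56 mm across and 6 mm thick, fixed on the cooling rack, on which the clevis stands at the start; it shows the clevis's place in the queue. Origin at the centre of its underside, 30 mm above the table; axes as the cooling rack's.
- pad_tower: The round black pad, 56 mm across and 6 mm thick, fixed on the cooling rack, on which the tower stands at the start; it shows the tower's place in the queue. Origin at the centre of its underside, 30 mm above the table; axes as the cooling rack's.
Mind the look-alikes: they are no part of the job. What is shaped like the part that bears tower_mid but orange or purple is not meant.

How it is judged:
By the outcome, as a careful person would: the job done as asked, in the order asked, and still so for the second after the job is handed in, with the robot touching nothing.
It also fails if it takes over 125 s, if anything falls off the work surface, if the arm or the gripper's body presses on something with over 40 N, if the wrist force passes 120 N, or if a joint passes its speed limit or range.

## Working session

There is one attempt and no reset: what is moved stays moved. The work goes in short steps, each a Python script; the robot and the scene stay as the last script left them, time stands still between calls to the robot, and variables do not carry over. Pictures are saved under pics/ and viewed, and the job is handed in when it is done.

```bash
ls; mkdir -p pics
python3 - <<'E'
from workcell import manip, read_camera, camera_model
import cv2
for n in ["scene","top","wrist"]:
    cv2.imwrite(f"pics/{n}0.png",read_camera(n)); print(n,camera_model(n))
print(manip.read_time(),manip.read_position(),manip.read_eef_rot())
E
```

```text
pics
scene {'fx': 493.7086346010998, 'fy': 493.7086346010998, 'cx': 276.03938495283205, 'cy': 208.64218322282966, 'dist': array([-0.0045545,  0.       ,  0.       ,  0.       ,  0.       ]), 'xyz': array([ 1.1760516 , -0.07279175,  0.90492888]), 'rotation': array([0.68308938, 0.2524769 , 0.22634141, 0.64684919])}
top {'fx': 489.8352018913244, 'fy': 489.8352018913244, 'cx': 272.82668163507833, 'cy': 202.4100783540345, 'dist': array([-0.11186033,  0.        ,  0.        ,  0.        ,  0.        ]), 'xyz': array([0.44293147, 0.0076179 , 0.99516267]), 'rotation': array([ 0.71659501,  0.02385262, -0.04190588, -0.69582077])}
wrist {'fx': 292.30525512838534, 'fy': 292.30525512838534, 'cx': 280.6894524879117, 'cy': 210.77069191193002, 'dist': array([-0.05966807,  0.        ,  0.        ,  0.        ,  0.        ]), 'xyz': array([ 0.3488481 , -0.55328159,  0.37235875]), 'rotation': array([ 0.8363362 , -0.12709362,  0.08178113, -0.52697326])}
0.15 [ 0.2793596  -0.58612671  0.2471655 ] [-1.00661920e-03  9.75365094e-01  2.20594284e-01 -2.85623207e-04]
```

View pics/scene0.png

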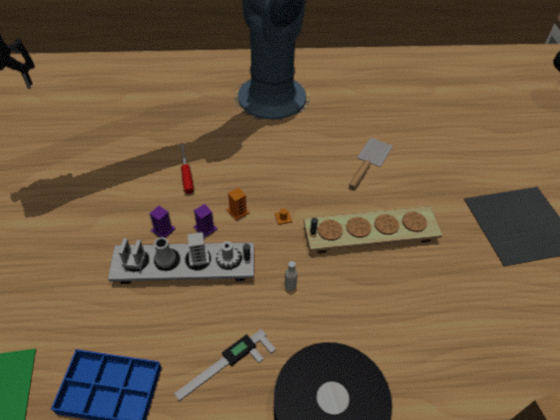

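View pics/top0.png

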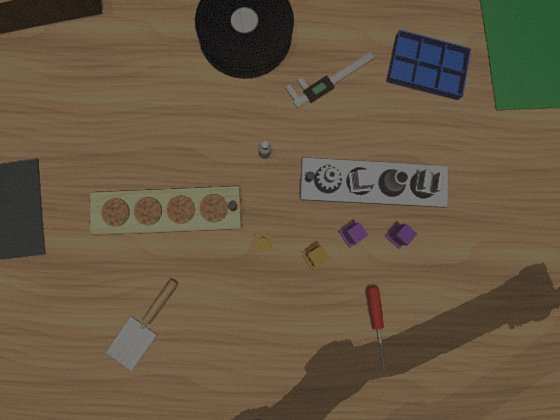

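View pics/wrist0.png

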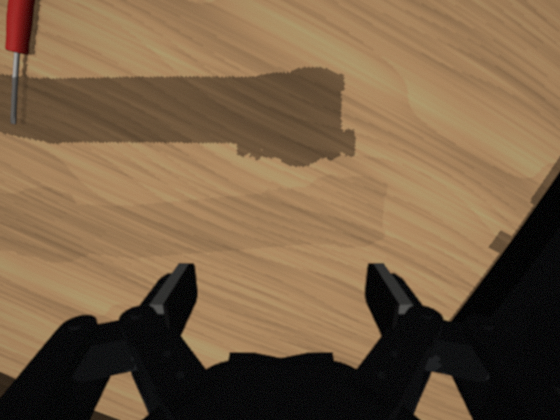

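The scene shows the queue from the post as gear, tower, vase, clevis (scene px x≈228, 198, 166, 134). The pickup post is at scene (314,226) and top (232,206). I'll enlarge the top crops next.

Run:
```python
import cv2
a=cv2.imread("pics/top0.png")
cv2.imwrite("pics/c1.png",cv2.resize(a[145:215,290:460],None,fx=4.7,fy=4.7,interpolation=cv2.INTER_CUBIC))
cv2.imwrite("pics/c2.png",cv2.resize(a[175:245,80:250],None,fx=4.7,fy=4.7,interpolation=cv2.INTER_CUBIC))
s=cv2.imread("pics/scene0.png")
cv2.imwrite("pics/c3.png",cv2.resize(s[225:290,100:265],None,fx=4.8,fy=4.8,interpolation=cv2.INTER_CUBIC))
```

```text
(no output)
```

View pics/c1.png

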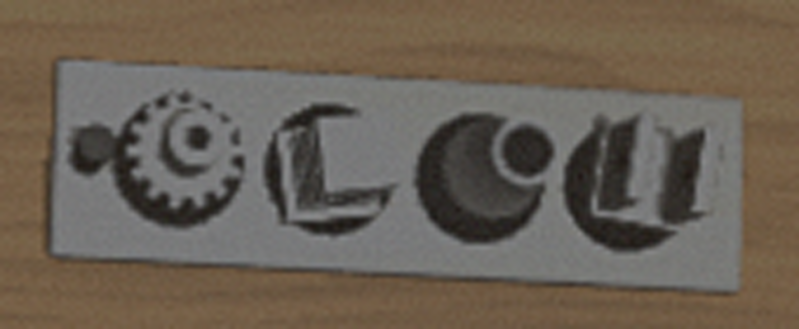

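View pics/c2.png

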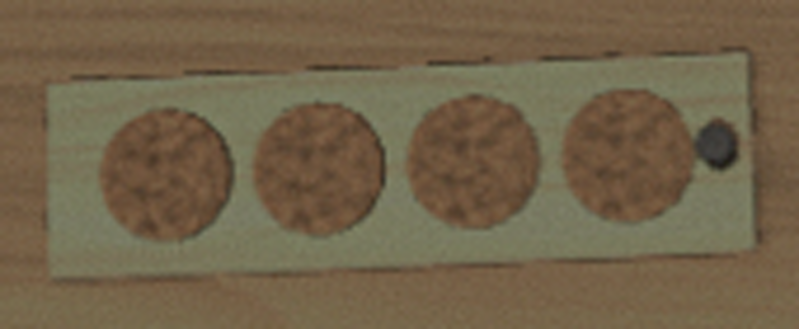

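View pics/c3.png

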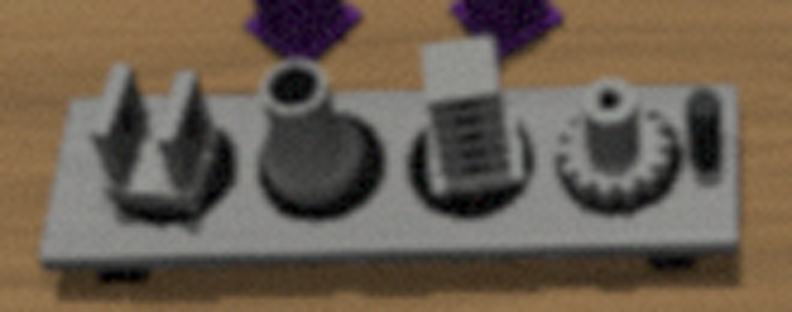

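```bash
cat > h.py <<'E'
import numpy as np, cv2
from scipy.spatial.transform import Rotation as R
from workcell import manip, read_camera, camera_model
def Rm(q): return R.from_quat([q[1],q[2],q[3],q[0]])
def K(m): return np.array([[m['fx'],0,m['cx']],[0,m['fy'],m['cy']],[0,0,1.]])
F=np.diag([1,-1,-1.])
def ray(m,uv,z):
    uv=np.array(uv,float).reshape(-1,1,2)
    n=cv2.undistortPoints(uv,K(m),np.array(m['dist']))[:,0]
    d=np.c_[n,np.ones(len(n))]@F
    d=Rm(m['rotation']).apply(d); c=np.array(m['xyz'])
    return c+d*((np.broadcast_to(z,len(d))-c[2])/d[:,2])[:,None]
def proj(m,P):
    P=np.atleast_2d(P)
    X=Rm(m['rotation']).inv().apply(P-np.array(m['xyz']))@F
    return cv2.projectPoints(X.reshape(-1,1,3),np.zeros(3),np.zeros(3),K(m),np.array(m['dist']))[0][:,0]
def fitrack(img,loc):  # 2D rigid fit world = R loc + t
    a=img[:,:2];b=np.array(loc)
    ac=a-a.mean(0);bc=b-b.mean(0)
    th=np.arctan2((bc[:,0]*ac[:,1]-bc[:,1]*ac[:,0]).sum(),(bc*ac).sum())
    M=np.array([[np.cos(th),-np.sin(th)],[np.sin(th),np.cos(th)]])
    t=a.mean(0)-M@b.mean(0)
    return th,t,(b@M.T+t-a)*1000
E
python3 - <<'E'
from h import *
np.set_printoptions(precision=4,suppress=True)
t=camera_model("top");s=camera_model("scene")
def c(p,o,f): return (np.array(p)+.5)/f-.5+np.array(o)
c1=lambda p:c(p,(290,145),4.7)
c2=lambda p:c(p,(80,175),4.7)
c3=lambda p:c(p,(100,225),4.8)
loc=[(.0425,.15),(.0425,-.15),(-.0425,-.15),(-.0425,.15)]
print(fitrack(ray(t,c1([(57,60),(741,98),(738,292),(51,255)]),.03),loc))
print(fitrack(ray(t,c2([(48,84),(748,50),(757,248),(50,278)]),.03),loc))
print(fitrack(ray(t,c2([(167,174),(319,169),(473,161),(628,155)]),.036),[(0,.0975),(0,.0325),(0,-.0325),(0,-.0975)]))
print("gear",ray(t,c1([(199,138)]),.082),ray(s,c3([(610,98)]),.082))
print("tower",ray(s,c3([(460,69)]),.1))
print("vase",ray(t,c1([(527,149)]),.096),ray(s,c3([(296,86)]),.096))
print("scene rack",fitrack(ray(s,c3([(738,88),(739,243),(42,262),(70,100)]),.03),[(-.0425,.15),(.0425,.15),(.0425,-.15),(-.0425,-.15)]))
T=Rm(manip.read_eef_rot());w=camera_model("wrist")
print("cam in tool",T.inv().apply(w['xyz']-manip.read_position()),T.inv().apply(Rm(w['rotation']).apply([0,0,-1])))
E
```

```text
(np.float64(-0.020238408899350614), array([ 0.5808, -0.22  ]), array([[ 0.6763,  0.2036],
       [ 0.1265, -0.542 ],
       [-0.0642, -0.8865],
       [-0.7386,  1.2248]]))
(np.float64(0.07635668611355478), array([0.5124, 0.1982]), array([[ 1.2693,  1.0873],
       [ 0.7379, -0.8656],
       [-0.6371, -0.7043],
       [-1.3701,  0.4827]]))
(np.float64(0.07319847894957647), array([0.5119, 0.1979]), array([[-0.2381,  0.6091],
       [ 0.3988,  0.0405],
       [-0.2046, -0.2568],
       [ 0.0438, -0.3928]]))
gear [[ 0.586  -0.1249  0.082 ]] [[ 0.5879 -0.1233  0.082 ]]
tower [[ 0.5828 -0.1848  0.1   ]]
vase [[ 0.5839 -0.2554  0.096 ]] [[ 0.5854 -0.2532  0.096 ]]
scene rack (np.float64(-0.02103165543899152), array([ 0.5857, -0.2188]), array([[-1.6054,  0.7713],
       [ 1.3799,  1.1372],
       [ 0.3396, -2.111 ],
       [-0.1141,  0.2026]]))
cam in tool [ 0.0768 -0.     -0.1252] [-0.2987 -0.0004  0.9544]
```

```bash
cat >> h.py <<'E'
def quat(yaw): # tool down, tool x at angle yaw
    r=R.from_euler('z',yaw)*R.from_euler('x',np.pi); q=r.as_quat(); return [q[3],q[0],q[1],q[2]]
E
python3 - <<'E'
from h import *
import json
for y in [0,1.57,-1.57]:
    for p in [(.58,-.31,.1),(.58,-.12,.1),(.51,.1,.1),(.51,.3,.1)]:
        print(y,p,manip.ik(p,quat(y)))
manip.reach([.49,-.22,.27],quat(0))
m=camera_model("wrist");a=read_camera("wrist");cv2.imwrite("pics/w1.png",a)
json.dump({k:np.array(v).tolist() for k,v in m.items()},open("w1.json","w"))
print(manip.read_time(),manip.read_position(),manip.read_force())
E
```

```text
0 (0.58, -0.31, 0.1) [ 0.46561208  0.55268916 -0.04893651  1.68145153  0.03257745  0.90824446
 -1.16688785]
0 (0.58, -0.12, 0.1) [ 0.30680224  0.45796325 -0.20966102  1.84212384  0.12236473  0.85394613
 -1.53321099]
0 (0.51, 0.1, 0.1) [ 0.22941082  0.39455347 -0.5774545   2.00117509  0.28944497  0.82595155
 -2.08208551]
0 (0.51, 0.3, 0.1) [-0.01478511  0.56476758 -0.73372853  1.82337471  0.46266541  0.93230939
 -2.52543068]
1.57 (0.58, -0.31, 0.1) [ 0.63886774  0.57002386 -0.2762596   1.67182759  0.18530412  0.9254756
  0.29150088]
1.57 (0.58, -0.12, 0.1) [ 0.50958185  0.49282406 -0.46010249  1.83186275  0.27600375  0.88026531
 -0.08135602]
1.57 (0.51, 0.1, 0.1) [ 0.32794966  0.42397235 -0.69527438  1.9969532   0.36036343  0.8440856
 -0.56827859]
1.57 (0.51, 0.3, 0.1) [ 0.15655589  0.67543659 -0.98007073  1.81615533  0.65755847  1.01528662
 -1.09191526]
-1.57 (0.58, -0.31, 0.1) [ 0.26054601  0.55934074  0.2192466   1.6927773  -0.14721258  0.90560179
 -2.60230945]
-1.57 (0.58, -0.12, 0.1) [-0.78828457  1.02199825  1.36577788  1.89098618 -1.08551493  1.23549575
 -2.17972437]
-1.57 (0.51, 0.1, 0.1) [ 0.72186891  0.72050877 -1.24380685  1.98292476  0.80260684  1.0527558
  2.24381026]
-1.57 (0.51, 0.3, 0.1) [ 0.30563057  0.87066245 -1.25000529  1.81068323  0.90623436  1.17307179
  1.89419593]
1.7583 [ 0.48946028 -0.22171663  0.26991274] [ 0.2684026   0.31514853 -0.49236279]
```

View pics/w1.png

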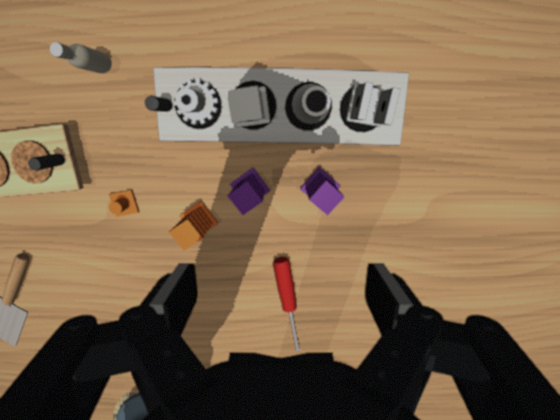

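Run:
```python
import cv2
a=cv2.imread("pics/w1.png")
cv2.imwrite("pics/c4.png",cv2.resize(a[60:155,145:280],None,fx=5.8,fy=5.8,interpolation=cv2.INTER_CUBIC))
cv2.imwrite("pics/c5.png",cv2.resize(a[60:155,280:415],None,fx=5.8,fy=5.8,interpolation=cv2.INTER_CUBIC))
```

```text
(no output)
```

View pics/c4.png

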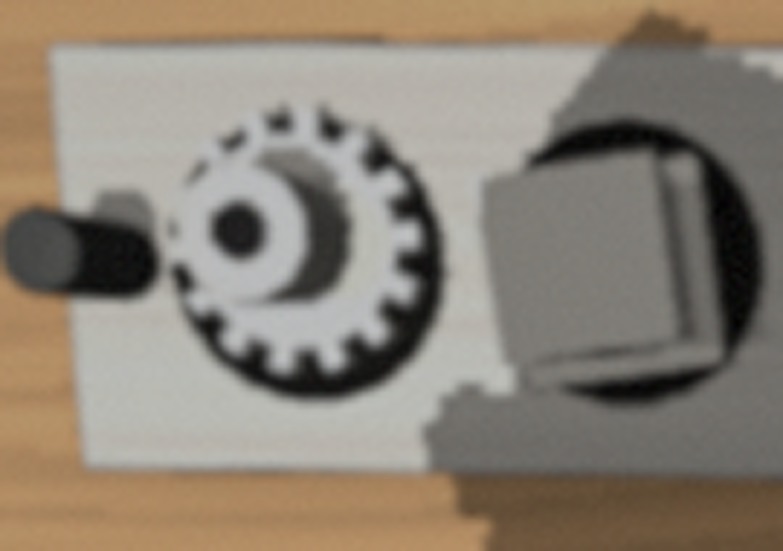

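View pics/c5.png

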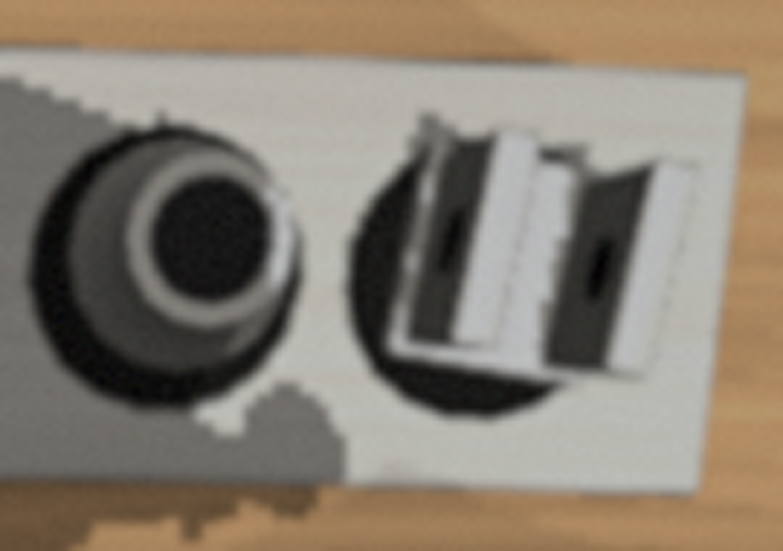

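Crop readings: hub top centre at c4 (238,231). Tower top corners at c4 (484,182), (657,152), (683,345), (511,374). Vase mouth at c5 (212,238). Clevis outer lug-top corners at c5 (497,132), (693,163), (645,376), (452,342).

Run:
```python
from h import *
import json
np.set_printoptions(precision=4,suppress=True)
m=json.load(open("w1.json"))
def c(p,o): return (np.array(p)+.5)/5.8-.5+np.array(o)
c4=lambda p:c(p,(145,60)); c5=lambda p:c(p,(280,60))
r4=ray(m,c4([(49,45),(84,467)]),.03); r5=ray(m,c5([(747,75),(697,492)]),.03)
print("rack",fitrack(np.r_[r4,r5],[(.0425,.15),(-.0425,.15),(.0425,-.15),(-.0425,-.15)]))
print("gear",ray(m,c4([(238,231)]),.082)); print("vase",ray(m,c5([(212,238)]),.096))
def sq(P,lx,ly):
    return fitrack(P,[(lx,ly),(lx,-ly),(-lx,-ly),(-lx,ly)])
print("tower",sq(ray(m,c4([(484,182),(657,152),(683,345),(511,374)]),.1),.015,.015))
print("clevis",sq(ray(m,c5([(497,132),(693,163),(645,376),(452,342)]),.088),.018,.018))
M=lambda th:np.array([[np.cos(th),-np.sin(th)],[np.sin(th),np.cos(th)]])
for y in (.0975,.0325,-.0325,-.0975): print(np.array([.5815,-.22])+M(-.0205)@[0,y])
```

```text
rack (np.float64(-0.019591713274349797), array([ 0.5821, -0.2209]), array([[ 0.8619,  1.3515],
       [-0.7841,  1.2698],
       [ 0.9748, -1.2938],
       [-1.0527, -1.3274]]))
gear [[ 0.5869 -0.1247  0.082 ]]
vase [[ 0.5842 -0.2557  0.096 ]]
tower (np.float64(0.13265011678246388), array([ 0.5799, -0.1874]), array([[-0.1252,  0.9442],
       [-0.5693, -0.3877],
       [ 0.058 , -0.6451],
       [ 0.6365,  0.0886]]))
clevis (np.float64(-0.14473185769077784), array([ 0.5825, -0.3191]), array([[ 0.7113,  0.7055],
       [-0.0661, -0.6832],
       [-0.2194, -0.477 ],
       [-0.4258,  0.4546]]))
[ 0.5835 -0.1225]
[ 0.5822 -0.1875]
[ 0.5808 -0.2525]
[ 0.5795 -0.3175]
```

Run:
```python
from h import *
import json
manip.reach([.43,.19,.27],quat(0.07))
m=camera_model("wrist");a=read_camera("wrist");cv2.imwrite("pics/w2.png",a)
json.dump({k:np.array(v).tolist() for k,v in m.items()},open("w2.json","w"))
print(manip.read_time())
p=proj(m,[[.513,.198,.036]])[0];print(p)
x0,y0=int(p[0]-145),max(0,int(p[1]-60))
print(x0,y0)
cv2.imwrite("pics/c6.png",cv2.resize(a[y0:y0+110,x0:x0+290],None,fx=2.75,fy=2.75,interpolation=cv2.INTER_CUBIC))
```

```text
3.3417
[277.55189242 114.61725074]
132 54
```

View pics/c6.png

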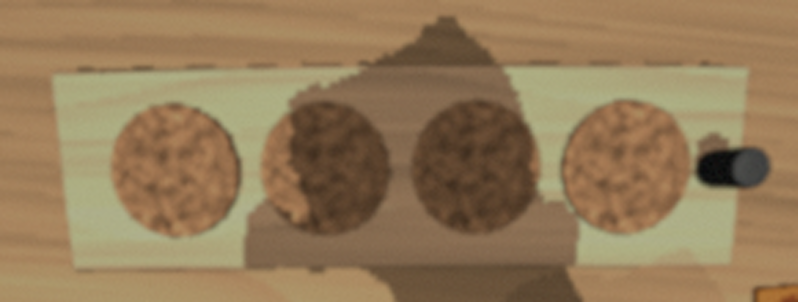

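```bash
cat >> h.py <<'E'
CT=-.020; PT=.0745
PICK={'gear':(.5865,-.1247,.071,np.pi/2+CT),'tower':(.5803,-.1873,.076,np.pi/2+.13),'vase':(.5842,-.2555,.080,np.pi/2+CT),'clevis':(.5825,-.3190,.070,-.145)}
def look(tag,name="wrist"):
    import json
    m=camera_model(name);a=read_camera(name);cv2.imwrite(f"pics/{tag}.png",a)
    json.dump({k:np.array(v).tolist() for k,v in m.items()},open(tag+".json","w"))
def pick(n):
    x,y,z,yaw=PICK[n]
    manip.reach([x,y,.19],quat(yaw))
    manip.move_l([x,y,z],v=.12)
    manip.grab(30)
    print(n,"grip",manip.read_grip_width()*85,manip.read_position(),manip.read_force())
    manip.move_l([x,y,.20],v=.15)
def place(n,xy,yaw):
    z=PICK[n][2]+.0005
    manip.reach([*xy,.20],quat(yaw))
    manip.move_l([*xy,z+.02],v=.15)
    manip.move_l([*xy,z],v=.05)
    print("placed",manip.read_grip_width()*85,manip.read_position(),manip.read_force())
    manip.release()
    manip.move_l([*xy,.20],v=.15)
    print(manip.read_time())
E
python3 - <<'E'
from h import *
import json
np.set_printoptions(precision=4,suppress=True)
m=json.load(open("w2.json"))
P=ray(m,(np.array([(176,169),(325,168),(476,167),(626,166)])+.5)/2.75-.5+[132,54],.036)
print(P);print(fitrack(P,[(0,.0975),(0,.0325),(0,-.0325),(0,-.0975)]))
pick('gear')
look('g1');look('g1s','scene');print(manip.read_time())
E
```

```text
[[0.5064 0.2944 0.036 ]
 [0.5107 0.2305 0.036 ]
 [0.5155 0.1661 0.036 ]
 [0.5207 0.102  0.036 ]]
(np.float64(0.07404431044365441), array([0.5133, 0.1982]), array([[-0.3103,  1.0414],
       [ 0.217 ,  0.2016],
       [ 0.2566, -0.2892],
       [-0.1634, -0.9537]]))
gear grip 23.110112183108544 [ 0.5868 -0.1248  0.0713] [-0.4779 -0.7463  0.9839]
7.9333
```

View pics/g1.png

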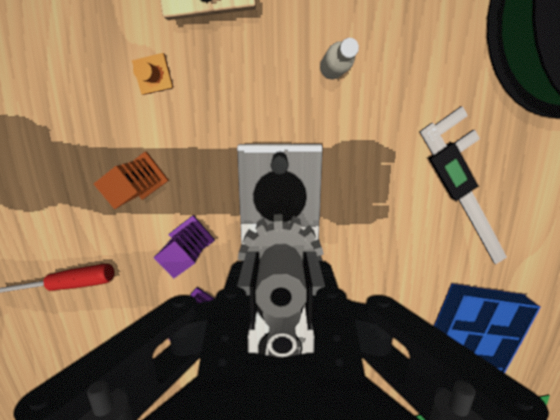

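View pics/g1s.png

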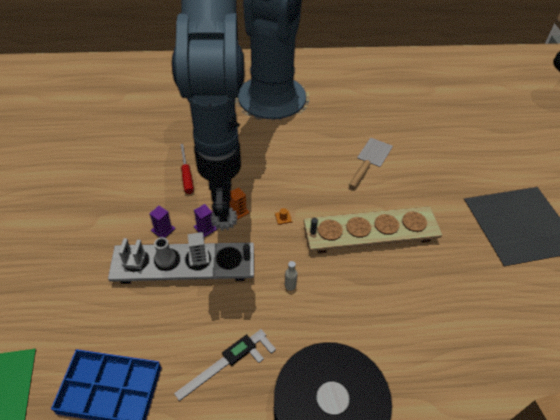

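The gear is held upright, with its hub top at wrist px (281,297). I'll check its in-hand offset, then place it.

```bash
cat >> h.py <<'E'
PO=np.array([.5128,.1980]); 
def pad(i):
    y=[-.0975,-.0325,.0325,.0975][i]; return PO+np.array([-np.sin(PT)*y,np.cos(PT)*y])
E
python3 - <<'E'
from h import *
import json
np.set_printoptions(precision=4,suppress=True)
p=manip.read_position()
print(p, ray(json.load(open("g1.json")),[(281,297)],p[2]+.011))
print(pad(0))
place('gear',pad(0),np.pi/2+PT)
look('g2');
pick('tower')
look('t1');print(manip.read_time())
E
```

```text
[ 0.5854 -0.1245  0.1983] [[ 0.586  -0.1249  0.2093]]
[0.5201 0.1008]
placed 22.723710190720528 [0.5198 0.1007 0.0711] [-0.0359 -0.1564 -0.0785]
11.925
tower grip 29.320580694439624 [ 0.5807 -0.1874  0.0765] [ 0.3505 -0.7399  0.9476]
15.775
```

View pics/g2.png

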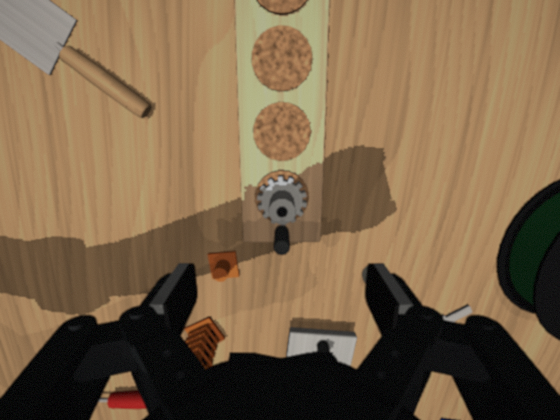

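View pics/t1.png

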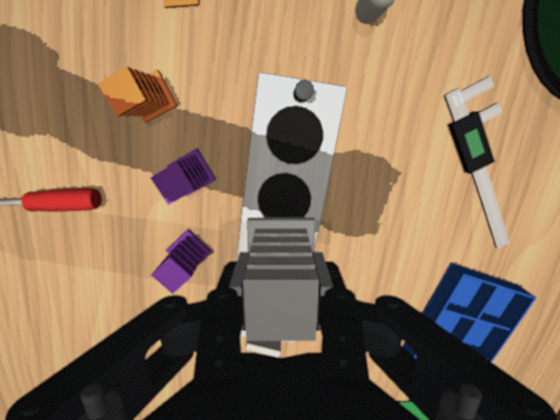

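The gear stands on the pad next to the post, with its hub at (282,211). The tower is held square, its top spanning px (246–319, 278–340).

Run:
```python
from h import *
import json
np.set_printoptions(precision=4,suppress=True)
p=manip.read_position()
print(p, ray(json.load(open("t1.json")),[(282,309),(282,278),(282,340)],p[2]+.024))
print(ray(json.load(open("g2.json")),[(282,211)],.082))
place('tower',pad(1),np.pi/2+PT)
look('t2');
pick('vase')
look('v1');print(manip.read_time())
```

```text
[ 0.5791 -0.1871  0.1983] [[ 0.58   -0.1844  0.2223]
 [ 0.578  -0.1701  0.2223]
 [ 0.582  -0.2     0.2223]]
[[0.5205 0.1012 0.082 ]]
placed 29.37479780770139 [0.5151 0.1654 0.0762] [0.1173 0.6467 0.5032]
20.075
vase grip 27.110659943358602 [ 0.5846 -0.2557  0.0805] [0.0395 0.4177 2.1835]
24.3333
```

View pics/t2.png

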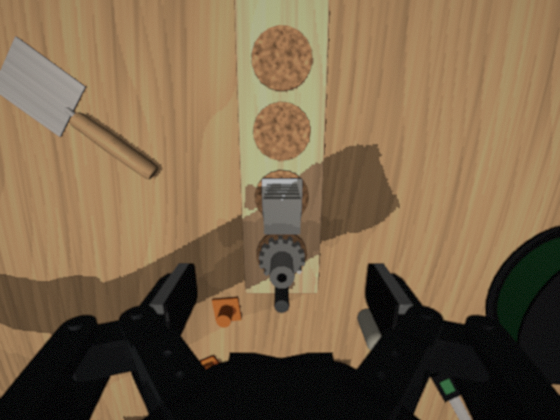

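View pics/v1.png

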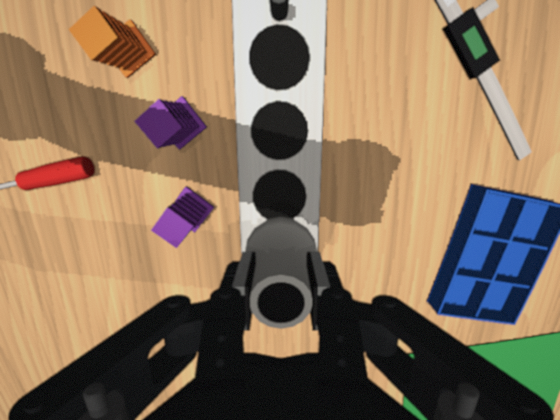

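Run:
```python
from h import *
import json
np.set_printoptions(precision=4,suppress=True)
p=manip.read_position()
print(p, ray(json.load(open("v1.json")),[(281,301)],p[2]+.016))
place('vase',pad(2),np.pi/2+PT)
look('v2');
pick('clevis')
look('c_1');print(manip.read_time())
```

```text
[ 0.583  -0.2551  0.1982] [[ 0.5838 -0.2543  0.2142]]
placed 27.250670617886048 [0.5103 0.2303 0.0802] [0.9944 0.0478 0.0214]
29.0417
clevis grip 35.266747839723664 [ 0.583  -0.3192  0.0706] [0.5544 0.0588 2.0262]
33.8167
```

View pics/v2.png

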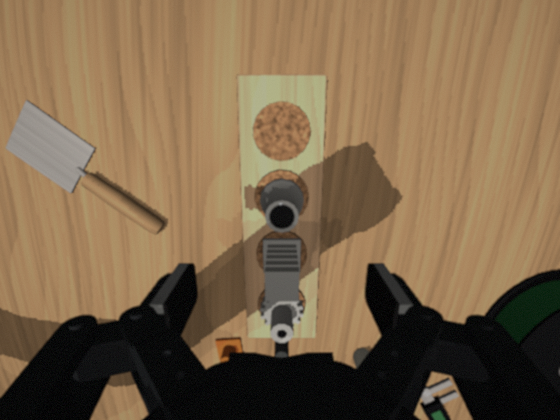

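View pics/c_1.png

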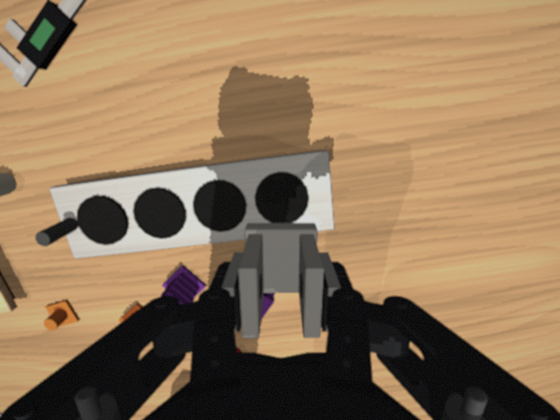

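Run:
```python
from h import *
np.set_printoptions(precision=4,suppress=True)
place('clevis',pad(3),np.pi/2+PT)
look('f0')
manip.reach([.43,.19,.27],quat(0.07))
look('f1');print(manip.read_time())
a=cv2.imread("pics/f1.png")
cv2.imwrite("pics/f1c.png",cv2.resize(a[45:175,130:280],None,fx=4.6,fy=4.6,interpolation=cv2.INTER_CUBIC))
cv2.imwrite("pics/f1d.png",cv2.resize(a[45:175,270:420],None,fx=4.6,fy=4.6,interpolation=cv2.INTER_CUBIC))
```

```text
placed 35.38749637725329 [0.5057 0.2949 0.0704] [ 0.1766 -0.6317  1.6796]
39.025
40.1917
```

View pics/f1c.png

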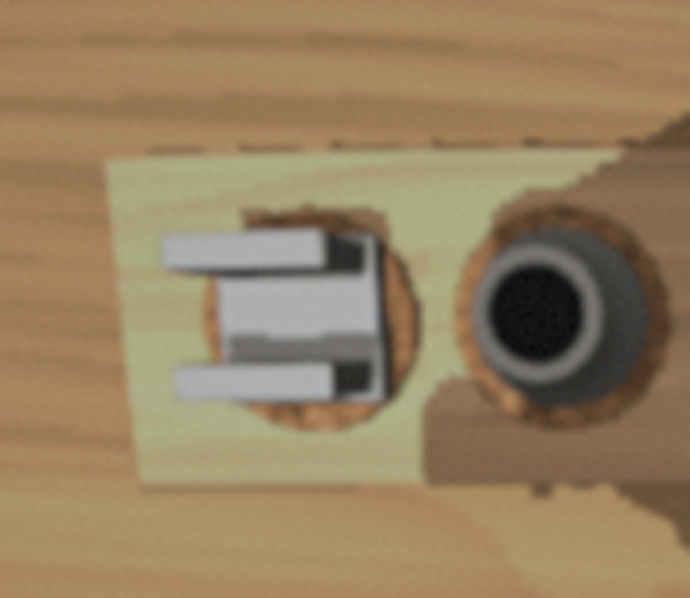

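View pics/f1d.png

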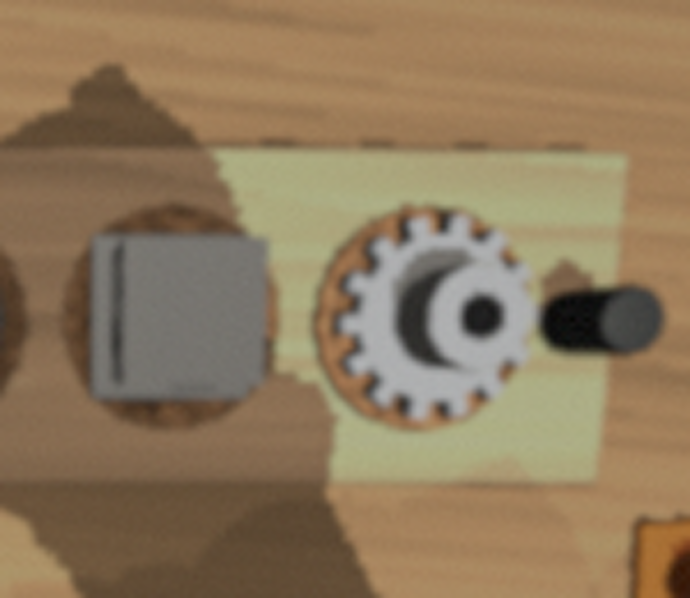

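Run:
```python
from h import *
import json
np.set_printoptions(precision=1,suppress=True)
m=json.load(open("f1.json"))
def g(p,o,z): return ray(m,(np.array(p,float).reshape(-1,2)+.5)/4.6-.5+np.array(o),z)[:,:2]
C=(130,45);D=(270,45)
Mi=np.array([[np.cos(PT),np.sin(PT)],[-np.sin(PT),np.cos(PT)]])
def rep(n,q,i): print(n,(Mi@(q.mean(0)-pad(i)))*1000)
rep('clevis',g([(160,235),(322,230),(333,399),(176,399)],C,.088),3)
rep('vase',g([(539,312)],C,.096),2)
rep('tower foot bl..',g([(168,324)],D,.042),1)
rep('tower top',g([(199,312)],D,.1),1)
rep('gear hub',g([(482,316)],D,.082),0)
rep('gear disc',g([(437,316)],D,.048),0)
for n,p,o,i in [('pad3',(312,320),C,3),('pad2',(562,317),C,2),('pad1',(171,318),D,1),('pad0',(423,318),D,0)]: rep(n,g([p],o,.036),i)
manip.goto_joints(manip.ik([.43,-.05,.30],quat(.5))); look('fs','scene'); print(manip.read_time())
a=cv2.imread("pics/fs.png")
cv2.imwrite("pics/fsc.png",cv2.resize(a[180:260,290:450],None,fx=5,fy=5,interpolation=cv2.INTER_CUBIC))
```

```text
clevis [ 0.2 -0.8]
vase [ 0.4 -0.8]
tower foot bl.. [-1.4  1.8]
tower top [0.2 0.1]
gear hub [ 0.1 -0.1]
gear disc [0.7 0.7]
pad3 [ 0.4 -0.8]
pad2 [0.5 0. ]
pad1 [0.1 0.6]
pad0 [0.5 1. ]
41.225
```

View pics/fsc.png

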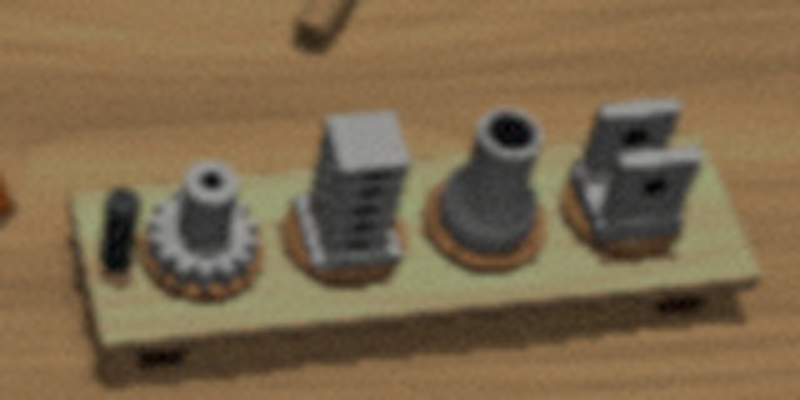

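View pics/fs.png

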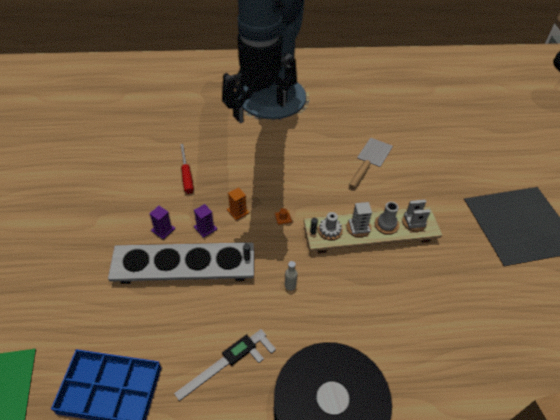

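All four prints stand upright and centred, in the order gear, tower, vase, clevis from the post. The gripper is clear of them.

```bash
python3 -c "
from h import *
manip.job_done();print(manip.read_time())"
```

```text
the job is handed in; nothing more can be done
the job is handed in; nothing more can be done
```

I moved all four prints to the plywood pickup rack and handed the job in at about 41 s of the 125 s allowed. From the dark post they stand gear, tower, vase, clevis, the same order as on the cooling rack. I turned the clevis about a quarter turn when placing it, so the opening fingers would miss the vase.

**Last checks:** the final wrist and scene pictures show every print upright on its pad, the cooling rack empty and the gripper clear.
- **Gear, vase and clevis:** their measured centres are within about 1 mm of the pad centres.
- **Tower:** its two readings disagreed. The top came out about 0.2 mm off and the foot about 2.3 mm off. The foot reading is rough because its edges were partly hidden. The scene picture shows it upright and well inside the pad, so I left it.

The wrist force readings I took were 2.2 N or less in any direction, and no moves failed.

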